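# Roll the clock weight to the red line, index up

### The arm

A 7-joint arm with a two-finger parallel gripper is mounted at the origin on the work surface. World frame = base frame: x ahead of the robot, y to its left, z up, the work surface at z = 0. Lengths are in mm, angles in rad, forces in N, time in s.
With the tool pointing down it reaches from about 425 to 950 mm from the base axis. Payload 4.7 kg.
Tool frame: the origin (TCP) lies between the finger pads; the fingertips stand 17 mm ahead of it and the grasp point (between the pads) lies 2 mm behind it; z points along the fingers, y is the line along which they close (so a half turn about z gives the same grasp; the last joint's range is limited). The gripper opens to 85 mm and grips with 20 to 120 N. Pads are 22 mm wide; open, the fingers measure 114 mm over their backs; the gripper's body (76 mm by 85 mm) begins 54 mm behind the grasp point. The pads swing forward as they close: fully open they stand 13 mm farther back than shut.
Start: joints at [1.303, 0.469, -0.049, 1.532, 0.024, 1.141, -0.082], TCP at [159.708, -655.851, 248.335] pointing down, gripper open.
Joint ranges: [-2.59, 2.59], [-0.33, 1.99], [-1.39, 1.29], [0.1, 2.45], [-1.04, 4.18], [0.21, 1.99], [-2.66, 2.66]. Speed limits (rad/s): [2.57, 2.57, 3.14, 3.14, 3.14, 3.14, 3.14].

### API

Orientations are given as a 3x3 rotation matrix whose columns are the frame's x, y, z axes.
In Python, from station import arm, cams gives the robot as it stands. Calls block until the motion is done:
- arm.reach(position, orientation): joint-space move of the TCP to a pose.
- arm.move_straight(position, rot=None, rate=150): straight line of the TCP; rot=None keeps the orientation; rate is the mean speed in mm/s.
- arm.movej(angles): joint-space move.
- arm.gripper_to(opening, strength=None): opening from 0.0 (shut) to 1.0 (fully open); strength is the grip in N (None keeps the last); returns when the fingers have stopped.
- arm.pause(seconds).
- arm.solve_ik(position, orientation): joint angles nearest the present ones, or None.
- arm.sense(): the state.
- cams.get_image(name): name is "side" or "top"; returns a dict with "frame" (384x512x3 uint8, red, green, blue), "range_z" (384x512 float32, mm along the optical axis (not along the pixel's ray), 0 where there is no reading), "intrinsics" (3x3 intrinsics, pixels), "R" (3x3) and "t" (3): a world point X has camera coordinates R X + t. Camera axes: x right, y down, z forward; pixel columns grow to the right and rows downward; lengths in mm; the calibration is good to about 2 mm. A picture is of the moment at which its call begins.
A pose or a line that the arm cannot do raises arm.PlanningError and nothing moves.
- arm.sign_off(): hands the job in; it is judged then, once.
Trained networks look in a picture, given as the dict that the camera call returned (one of the last four; its "shot" number tells which), for a name from the list of things; names that differ only in an ending like _2 or _b are one class to them, and where a whole thing is asked for, a point or a joint stands for the part that bears it (a point fixed in the world has none). Each returns a list of dicts, best first, with "score" (0 to 1); they miss things now and then, are a little off and sometimes report something else, mostly with a low value. They report only what shows in the picture. A call takes as long as a camera call. They do not tell look-alikes from the thing itself.
- cams.boxes_of(picture, label): "box" ([left, top, right, bottom] in pixels, round what is visible of it).
- cams.trace(picture, label): "mask" (384x512 bool, what is visible of it) and "box" ([left, top, right, bottom] in pixels, round what is visible of it).
The state is a dict: "clock": time; "qpos": joint angles; "joint_velocities": joint speeds; "joint_torque": joint torques, N m; "tool_pos": TCP position; "tool_rot": TCP orientation; "contact_force": force on the tool from outside, world axes, zero at the start; "torque": the same for the moment, N m; "opening": opening from 0.0 (shut) to 1.0 (fully open); "finger_force": force on a finger pad.
Only numpy, scipy, OpenCV 4.12 (cv2) and the standard library are available. Lean on these libraries where they do the work, as an engineer would, in place of code of your own. Each camera call takes 0.05 s, during which the arm holds its last target. There are 200 camera calls.

### The job

Take the brass clock weight out of its cradle, set it down on the black mat well to one side of the red line and let go; then, only by pushing on its top with the fingertips, roll it to the red line, so that it ends lying along the line, centred on it, with its blue index stripe (which now faces away from the robot and down) on top, ready for the watchmaker to undo the set screw. Choose the starting spot so that the rolling itself brings the stripe up, near the line neither grip it nor push it from the side, and leave the parts box, the dome and the loupe alone.

Things in the scene. Friction and masses are not known exactly. Their poses are not given: they have to be found in the camera images.
- index (a point): Centre of the brass clock weight, a smooth cylinder 60 mm in diameter and 120 mm long. y is the cylinder's axis; z points from the centre out through the blue index stripe (8 mm wide, full length, dark screw in its middle, blue ticks at the same angle on both ends), so stripe on top = z straight up. At the start the stripe is 2.1 rad round from the top, on the side away from the robot (the cradle's +x).
- weight: The same weight, 0.35 to 0.7 kg, origin at its centre, 55 mm above the bench at the start, y along the cylinder; only its roll is counted differently (z is up in the cradle): use index for the stripe. Rolling by 1 rad carries it 30 mm. It rolls on the mat without slipping and stays where it is left; a fingertip pressed on its top with about 5 N or more turns it, moving twice as far as the weight.
- mark (a point): Middle of the red line on the black rubber mat, on the mat's upper face, 4 mm above the bench. The mat is fixed, 280 mm (its x) by 170 mm (its y); the red line, 5 mm wide, runs along y from edge to edge, half-way along x. x is the rolling direction; there are 140 mm of mat to either side of the line.
- cradle: Fixed wooden cradle, 100 mm (x) by 130 mm (y), origin under its centre on the bench. The weight lies along its y in two V supports 18 mm wide at y = -45 and +45 mm, at most 41 mm high; between them 72 mm are free, with only the 12 mm thick base below, so the weight can be taken across its middle from above.
- parts_box: Bystander: clear open parts box with dividers, 90 x 120 x 30 mm, loose, origin under its centre. Leave alone.
- dome: Bystander: bluish clear dust dome, 90 mm across and 74 mm high with a blue knob, loose, origin under its centre. Leave alone.
- loupe: Bystander: black eye loupe, 54 mm across and 50 mm high, loose, origin under its centre. Leave alone.
There are look-alikes about, which are no part of the job. What is meant by the weight is not green or purple, and is the smaller of those in its own colour.

How it is judged (in metres and radians):
On the way:
1. the weight is set down on the mat to one side of the red line (its centre 40 to 110 mm from it) and let go, the stripe not yet up (more than 1 rad from the top) ((x of index in the frame of mark above 0.04 m or x of index in the frame of mark below -0.04 m) and x of index in the frame of mark between -0.11 and 0.11 m and y of index in the frame of mark between -0.05 and 0.05 m and z of index in the frame of mark between 0.026 and 0.034 m and contact force between the fingers and weight below 0.1 N and angle between index's own z axis and vertical above 1 rad), for 0.2 s.
At the end, for the whole second after the job is handed in: The weight lies still on the mat, untouched: its centre within 10 mm of the red line and within 30 mm of the line's middle, its axis within 0.15 rad of the line, the blue stripe within 0.3 rad of straight up (x of index in the frame of mark between -0.01 and 0.01 m and y of index in the frame of mark between -0.03 and 0.03 m and z of index in the frame of mark between 0.026 and 0.034 m and angle between index's own z axis and vertical below 0.3 rad and angle between the y axis of index and the y axis of mark, either way round below 0.15 rad and contact force between the fingers and weight below 0.1 N and linear speed of weight below 0.01 m/s).
It fails at once if the fingers touch the weight low (gripping it or pushing its side: grasp point less than 50 mm above the mat) while its centre is within 35 mm of the red line (x of index in the frame of mark between -0.035 and 0.035 m and y of index in the frame of mark between -0.12 and 0.12 m and z of the grasp point in the frame of mark below 0.05 m and contact force between the fingers and weight above 0.5 N).
It fails at once if the parts box, the dome or the loupe is moved by more than 20 mm (distance of any of parts_box, dome, loupe from where it was at the start of the episode above 0.02 m).
It also fails if it takes over 51 s, if anything falls off the work surface, if the arm or the gripper's body presses on something with over 40 N, if the wrist force passes 120 N, or if a joint passes its speed limit or range.

## Working session

There is one attempt and no reset: what is moved stays moved. The work goes in short steps, each a Python script; the robot and the scene stay as the last script left them, time stands still between calls to the robot, and variables do not carry over. Pictures are saved under pics/ and viewed, at most 10 in all, crops included, and the job is handed in when it is done.

```bash
mkdir -p pics; ls; cat > h.py <<'E'
import numpy as np, cv2
from station import arm, cams
def world(p,mask=None):
    K=np.array(p["intrinsics"]);R=np.array(p["R"]);t=np.array(p["t"])
    Z=p["range_z"];v,u=np.mgrid[0:384,0:512]
    c=np.stack([(u-K[0,2])/K[0,0]*Z,(v-K[1,2])/K[1,1]*Z,Z],-1)
    return (c-t)@R
def save(p,n,box=None,s=1.5):
    f=p["frame"][:,:,::-1]
    if box: f=f[box[1]:box[3],box[0]:box[2]]
    cv2.imwrite("pics/"+n,cv2.resize(f,None,fx=s,fy=s,interpolation=cv2.INTER_CUBIC))
E
python3 - <<'E'
from h import *
for n in("top","side"):
    p=cams.get_image(n);save(p,n+"0.png");W=world(p)
    for l in("weight","mark","cradle","parts_box","dome","loupe"):
        for d in cams.trace(p,l):
            m=d["mask"]&(p["range_z"]>0)
            print(n,l,round(d["score"],2),np.round(d["box"]),np.round(np.median(W[m],0)) if m.any() else None, np.round(np.percentile(W[m],[3,97],axis=0)).tolist() if m.any() else None)
print(arm.sense()["clock"])
E
```

```text
pics
top weight 0.91 [164. 192. 219. 222.] [524. 269.  80.] [[492.0, 213.0, 50.0], [560.0, 325.0, 86.0]]
top weight 0.83 [146. 252. 215. 316.] [323. 289.  74.] [[262.0, 222.0, 44.0], [385.0, 358.0, 81.0]]
top weight 0.74 [277.  74. 309. 136.] [807.  15.  77.] [[736.0, -25.0, 29.0], [899.0, 52.0, 85.0]]
top mark 0.64 [266. 156. 328. 262.] [531. -11.   4.] [[404.0, -91.0, 0.0], [668.0, 69.0, 7.0]]
top parts_box 0.73 [363. 197. 417. 241.] [ 510. -270.    7.] [[463.0, -326.0, -0.0], [558.0, -203.0, 31.0]]
top dome 0.83 [209. 112. 244. 148.] [744. 191.  49.] [[712.0, 154.0, 1.0], [790.0, 232.0, 74.0]]
top dome 0.33 [164. 187. 215. 219.] [524. 269.  81.] [[492.0, 214.0, 59.0], [560.0, 326.0, 86.0]]
top loupe 0.65 [349. 127. 372. 146.] [ 739. -182.   50.] [[717.0, -208.0, 1.0], [766.0, -162.0, 54.0]]
side weight 0.81 [111. 146. 170. 192.] [324. 254.  60.] [[253.0, 213.0, 15.0], [389.0, 336.0, 81.0]]
side weight 0.74 [202. 140. 241. 176.] [521. 236.  71.] [[489.0, 209.0, 38.0], [563.0, 316.0, 86.0]]
side weight 0.74 [327. 172. 412. 214.] [801. -16.  63.] [[734.0, -32.0, 18.0], [894.0, 34.0, 84.0]]
side weight 0.71 [221. 116. 235. 150.] [595. 426.  49.] [[565.0, 412.0, 12.0], [632.0, 526.0, 61.0]]
side weight 0.21 [292. 150. 324. 182.] [742. 169.  38.] [[711.0, 150.0, 3.0], [784.0, 211.0, 69.0]]
side mark 0.85 [182. 201. 330. 276.] [524. -22.   5.] [[404.0, -93.0, 3.0], [665.0, 67.0, 6.0]]
side cradle 0.8 [193. 154. 247. 191.] [503. 231.  13.] [[471.0, 203.0, 1.0], [580.0, 317.0, 43.0]]
side parts_box 0.8 [244. 286. 333. 379.] [ 508. -269.   14.] [[457.0, -328.0, 2.0], [558.0, -202.0, 31.0]]
side dome 0.74 [293. 149. 324. 183.] [742. 169.  37.] [[711.0, 150.0, 2.0], [786.0, 210.0, 72.0]]
side dome 0.23 [194. 153. 248. 190.] [503. 231.  13.] [[471.0, 203.0, 2.0], [580.0, 316.0, 43.0]]
side loupe 0.81 [371. 242. 404. 280.] [ 732. -196.   48.] [[716.0, -212.0, 6.0], [761.0, -166.0, 52.0]]
0.7
```

View pics/top0.png

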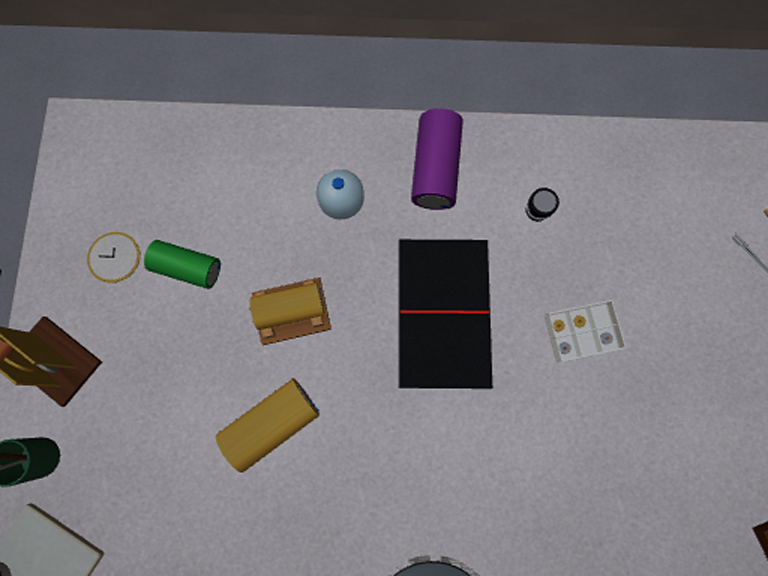

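View pics/side0.png

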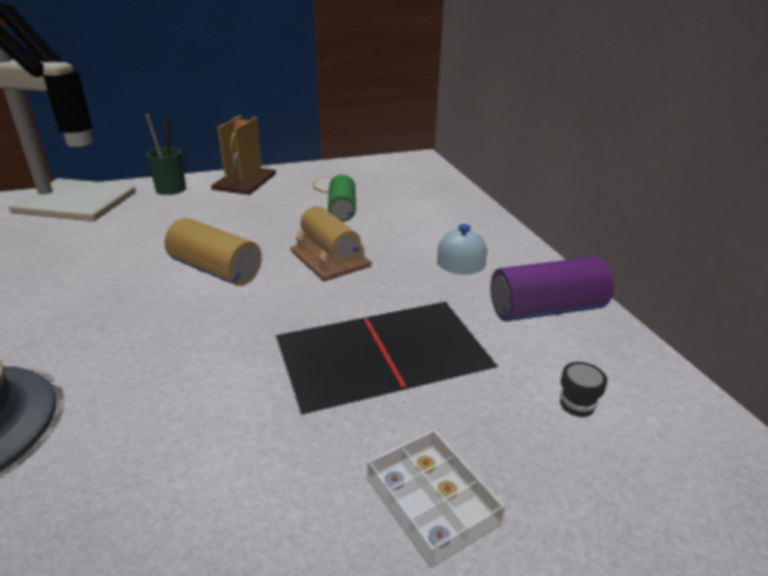

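The top view shows three cylinder candidates plus a second brass one:
- brass in the wooden cradle, top (287,305)
- loose brass, top (267,425)
- green, top (182,263)
- purple, top (437,160)

The weight meant is the brass one in the cradle: it's smaller than the loose brass one and its blue tick at side (355,249) faces +x and down. I'll confirm it in a crop and fit the poses.

```bash
cat >> h.py <<'E'
from scipy.optimize import least_squares
def fitcyl(P,r,zc,c0,yaw0=0.):
    # horizontal cylinder, known radius; returns cx,cy,zc,yaw of axis (from world y)
    def res(q):
        d=P-[q[0],q[1],q[2]]; s=np.cos(q[3])*d[:,0]+np.sin(q[3])*d[:,1]
        return np.hypot(s,d[:,2])-r
    q=least_squares(res,[c0[0],c0[1],zc,yaw0],loss="soft_l1",f_scale=2).x
    a=np.array([-np.sin(q[3]),np.cos(q[3])]); l=(P[:,:2]-q[:2])@a
    lo,hi=np.percentile(l,[1,99]); q[:2]+=a*(lo+hi)/2
    return q,hi-lo,np.std(res(q))
def mat(p,W):
    f=p["frame"].astype(int); ok=(p["range_z"]>0)&(abs(W[...,2]-4)<8)&(W[...,0]>350)&(W[...,0]<720)&(abs(W[...,1]+11)<130)
    blk=ok&(f.max(-1)<45); red=ok&(f[...,0]>120)&(f[...,1]<70)
    b=cv2.minAreaRect(W[blk|red][:,:2].astype(np.float32))
    r=W[red][:,:2]; m=r.mean(0); vec=np.linalg.svd(r-m)[2][0]; vec*=np.sign(vec[1])
    return b,m,np.arctan2(-vec[0],vec[1]),red.sum()
E
python3 - <<'E'
from h import *
for n in("top","side"):
    p=cams.get_image(n);W=world(p)
    if n=="side": save(p,"crop.png",(100,110,270,210),4.5)
    print(n,mat(p,W))
    for d in cams.trace(p,"weight")[:3]:
        m=cv2.erode(d["mask"].astype(np.uint8),np.ones((3,3)))>0
        m&=(p["range_z"]>0)&(W[...,2]>45)
        P=W[m];c=np.median(P,0)
        if c[1]<150: continue
        for r in(30,37.5):
            for y0 in(.3,-.9): print(r,[np.round(x,2) for x in fitcyl(P,r,50,c,y0)])
E
```

```text
top (((537.4609985351562, -11.010826110839844), (277.6587219238281, 167.76922607421875), 1.8143264055252075), array([537.47559001, -10.84506201]), np.float64(0.037758760750101206), np.int64(118))
30 [array([324.34, 291.14,  50.87,   0.68]), np.float64(156.04), np.float64(3.24)]
30 [array([324.34, 291.14,  50.87,  -2.46]), np.float64(156.04), np.float64(3.24)]
37.5 [array([324.96, 291.63,  42.28,   0.68]), np.float64(156.03), np.float64(2.51)]
37.5 [array([324.96, 291.63,  42.28,  -2.47]), np.float64(156.03), np.float64(2.51)]
30 [array([ 6.0295e+02,  4.7156e+02,  2.9930e+01, -2.7000e-01]), np.float64(113.38), np.float64(2.02)]
30 [array([ 6.0295e+02,  4.7156e+02,  2.9930e+01, -2.7000e-01]), np.float64(113.38), np.float64(2.02)]
37.5 [array([ 6.0386e+02,  4.7132e+02,  2.1740e+01, -2.7000e-01]), np.float64(113.35), np.float64(2.16)]
37.5 [array([603.86, 471.32,  21.74,   2.87]), np.float64(113.35), np.float64(2.16)]
side (((536.0809326171875, -11.28125), (270.7802734375, 165.98104858398438), 2.0324814319610596), array([537.35381631, -17.06268062]), np.float64(0.030086025732809756), np.int64(115))
30 [array([ 5.9985e+02,  4.6763e+02,  3.0150e+01, -2.7000e-01]), np.float64(106.93), np.float64(3.02)]
30 [array([ 5.9985e+02,  4.6763e+02,  3.0150e+01, -2.7000e-01]), np.float64(106.93), np.float64(3.02)]
37.5 [array([ 5.9954e+02,  4.6772e+02,  2.1770e+01, -2.7000e-01]), np.float64(106.93), np.float64(3.09)]
37.5 [array([ 5.9954e+02,  4.6772e+02,  2.1770e+01, -2.7000e-01]), np.float64(106.93), np.float64(3.09)]
30 [array([5.2895e+02, 2.6753e+02, 5.4920e+01, 2.8000e-01]), np.float64(113.53), np.float64(6.86)]
30 [array([5.2895e+02, 2.6753e+02, 5.4920e+01, 2.8000e-01]), np.float64(113.53), np.float64(6.86)]
37.5 [array([5.3421e+02, 2.6957e+02, 4.8170e+01, 3.1000e-01]), np.float64(114.31), np.float64(8.8)]
37.5 [array([5.3421e+02, 2.6957e+02, 4.8170e+01, 3.1000e-01]), np.float64(114.31), np.float64(8.8)]
```

View pics/crop.png

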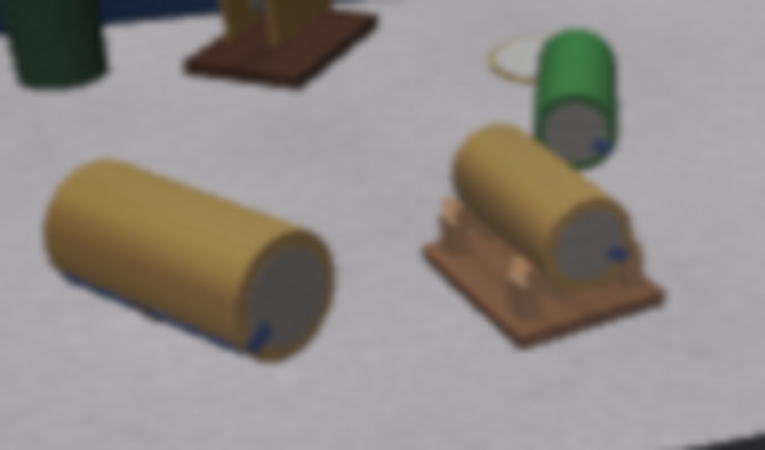

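The crop confirms it: the cradle weight (crop ~(545,205)) is clearly smaller than the loose brass one (crop ~(190,260), about 160 mm long). Next I'll refine it from the top view and pick it.

```bash
cat >> h.py <<'E'
def Rt(yaw,s=1):  # tool down, tool y along +-(cos,sin)(yaw)
    y=s*np.array([np.cos(yaw),np.sin(yaw),0]);z=np.array([0,0,-1.]);return np.stack([np.cross(y,z),y,z],1)
def findw(c,r=70,zmin=45,zc=55,yaw=.28):
    out=None
    p=cams.get_image("top");W=world(p)
    f=p["frame"].astype(int)
    for _ in (0,):
        m=(p["range_z"]>0)&(W[...,2]>zmin)&(W[...,2]<100)&(np.hypot(W[...,0]-c[0],W[...,1]-c[1])<r)&(f[...,0]-f[...,2]>25)
        m=cv2.erode(m.astype(np.uint8),np.ones((2,2)))>0
        out=fitcyl(W[m],30,zc,c,yaw)
    return out,p
E
python3 - <<'E'
from h import *
(q,L,s),p=findw((526,268)); print(np.round(q,3),L,s)
st=arm.sense(); print(np.round(st["tool_rot"],2).tolist(),st["opening"])
for sg in(1,-1):
    R=Rt(q[3],sg)
    for pos in([q[0],q[1],200],[q[0],q[1],53]):
        a=arm.solve_ik(pos,R); print(sg,None if a is None else np.round(a,2))
    a=arm.solve_ik([600,-9,32],Rt(.033,sg)); print(None if a is None else np.round(a,2))
E
```

```text
[5.29204e+02 2.70492e+02 5.48820e+01 2.65000e-01] 115.36636866732105 1.4208074369097468
[[0.97, 0.24, 0.0], [0.24, -0.97, -0.0], [0.0, 0.0, -1.0]] 0.995475630845215
1 [ 0.14  0.57 -0.97  1.75  0.52  1.11 -0.73]
1 [ 0.08  0.76 -0.89  1.85  0.75  0.9  -0.91]
[ 0.37  0.69 -0.58  1.86  0.54  0.76 -0.48]
-1 [ 0.25  0.68 -1.18  1.74  0.67  1.19  2.29]
-1 [ 0.23  0.94 -1.19  1.85  1.    1.1   2.06]
[-0.77  0.94  1.1   1.93 -1.03  0.99 -2.27]
```

```bash
python3 - <<'E'
from h import *
x,y,yw=529.2,269.5,.268
R=Rt(yw)
arm.gripper_to(1.0,60)
arm.reach([x,y,180],R); print(arm.sense()["clock"])
arm.move_straight([x,y,53],rate=120)
print(np.round(arm.sense()["contact_force"],1))
arm.gripper_to(0.0,60); s=arm.sense(); print(s["opening"],s["finger_force"],np.round(s["contact_force"],1))
arm.move_straight([x,y,130],rate=120)
s=arm.sense(); print(s["clock"],s["opening"],s["finger_force"],np.round(s["contact_force"],1),np.round(s["tool_pos"],1))
save(cams.get_image("side"),"lift.png",(150,70,350,220),4)
E
```

```text
4.6417
[ 0.3 -0.5  0.2]
0.6820320124833223 63.63163948059082 [-1.7 -1.1  4.6]
7.0083 0.6844470046555873 65.11469721794128 [-0.3  0.1 -5.3] [528.8 268.8 129.2]
```

View pics/lift.png

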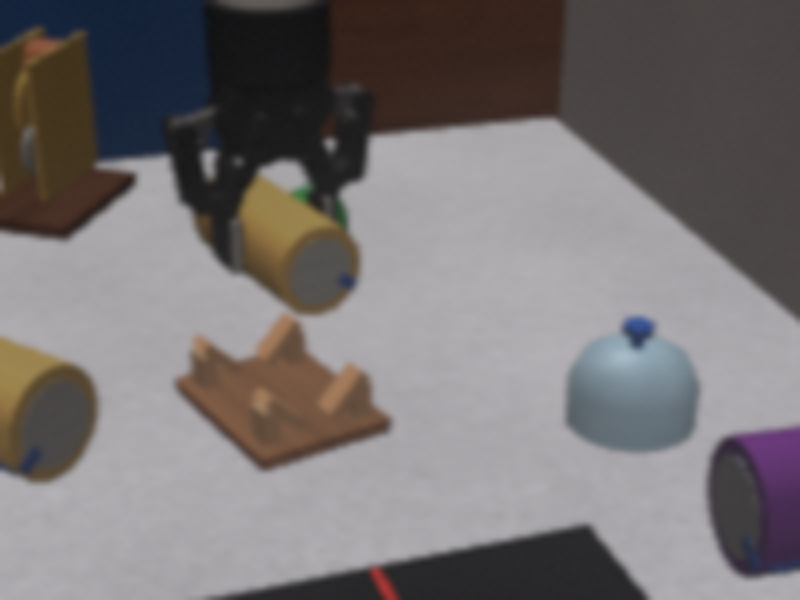

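The weight hangs level in the gripper with the tick still low on the +x side, crop (347,282). I'll set it down 63 mm on the +x side of the line.

```bash
cat >> h.py <<'E'
M=np.array([537.4,-11.0]);MY=.033;ex=np.array([np.cos(MY),np.sin(MY)]);ey=np.array([-ex[1],ex[0]])
def P(u,v,z): return [*(M+u*ex+v*ey),z]
E
python3 - <<'E'
from h import *
R=Rt(MY)
arm.reach(P(63,0,130),R)
arm.move_straight(P(63,0,42),rate=120)
f0=arm.sense()["contact_force"][2]
for z in(37,35,33.5,32.5):
    arm.move_straight(P(63,0,z),rate=40); s=arm.sense(); print(z,np.round(s["contact_force"],1),np.round(s["tool_pos"],1))
    if s["contact_force"][2]-f0>4: break
arm.gripper_to(1.0); print(np.round(arm.sense()["tool_pos"],1))
arm.pause(.3)
arm.move_straight(P(63,0,130),rate=150)
print(arm.sense()["clock"])
arm.reach(P(63,200,200),R)
(q,L,s),p=findw(P(63,0,0)[:2],75,40,34,MY); d=q[:2]-M
print(np.round(q,3),L,s,"u,v",d@ex,d@ey,"clock",arm.sense()["clock"])
save(cams.get_image("side"),"set.png",(150,150,350,300),4)
E
```

```text
37 [ 0.5 -0.2 -5. ] [600.4  -9.1  37.1]
35 [ 0.4  0.3 -5.5] [600.3  -9.   35. ]
33.5 [-0.  -0.7 -4.8] [600.3  -8.9  33.4]
32.5 [-3.3 -1.3  3.2] [600.4  -8.9  33.2]
[600.6  -8.8  32.6]
11.5667Traceback (most recent call last):
  File "<stdin>", line 14, in <module>
  File "h.py", line 37, in findw
    out=fitcyl(W[m],30,zc,c,yaw)
  File "h.py", line 20, in fitcyl
    lo,hi=np.percentile(l,[1,99]); q[:2]+=a*(lo+hi)/2
          ~~~~~~~~~~~~~^^^^^^^^^^
    return _quantile_unchecked(
        a, q, axis, out, overwrite_input, method, keepdims, weights)
    return _ureduce(a,
                    func=_quantile_ureduce_func,
    ...<5 lines>...
                    overwrite_input=overwrite_input,
                    method=method)
    r = func(a, **kwargs)
    result = _quantile(arr,
                       quantiles=q,
    ...<2 lines>...
                       out=out,
                       weights=wgt)
    slices_having_nans = np.isnan(arr[-1, ...])
                                  ~~~^^^^^^^^^
IndexError: index -1 is out of bounds for axis 0 with size 0
```

```bash
python3 - <<'E'
from h import *
p=cams.get_image("side");save(p,"set.png",(120,120,370,300),3.2)
t=cams.get_image("top");save(t,"sett.png",(200,110,370,270),3.5);W=world(t)
print(arm.sense()["clock"],arm.sense()["tool_pos"])
for d in cams.trace(t,"weight"): print(d["score"],d["box"],np.median(W[d["mask"]],0))
E
```

```text
12.575 [594.33789225 187.84190547 198.65110649]
0.95 [275.3, 73.1, 307.7, 140.0] [806.3225724   15.12531645  77.34487002]
0.76 [142.4, 253.2, 213.2, 314.0] [322.34822308 290.61323416  74.01726914]
```

View pics/set.png

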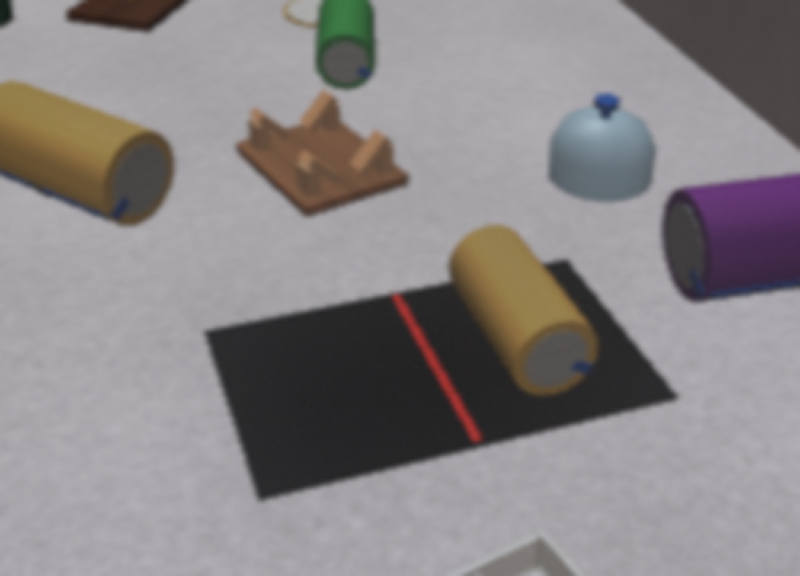

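View pics/sett.png

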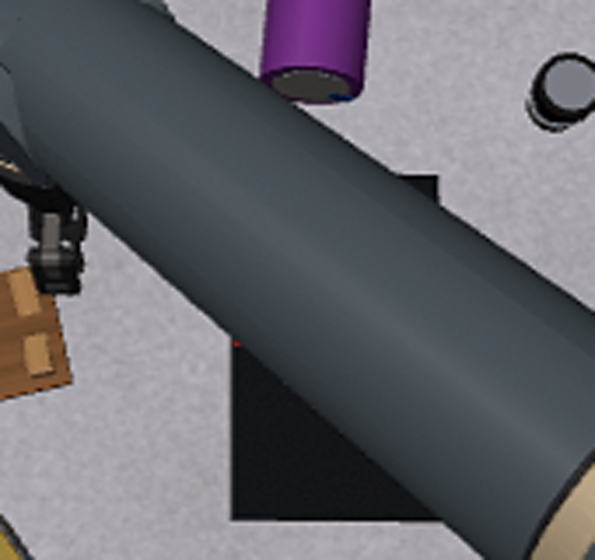

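The weight is set down and released on the +x side at crop (525,310), tick on the far side and low at (581,367). The arm hides it in the top view, so I'll use the side camera. First rolling stroke, with the fingertips spread along the axis.

```bash
cat >> h.py <<'E'
def sidew(u,zmin=35):
    p=cams.get_image("side");W=world(p);f=p["frame"].astype(int);D=W[...,:2]-M
    U=D@ex;V=D@ey
    m=(p["range_z"]>0)&(W[...,2]>zmin)&(W[...,2]<70)&(abs(U-u)<55)&(abs(V)<85)&(f[...,0]-f[...,2]>35)
    m=cv2.erode(m.astype(np.uint8),np.ones((2,2)))>0
    q,L,s=fitcyl(W[m],30,34,P(u,0,0)[:2],MY); d=q[:2]-M
    print("fit u,v,z,yawerr",np.round([d@ex,d@ey,q[2],q[3]-MY],3),"L",round(L),"s",round(s,2)); return d@ex,p
def fz(): return arm.sense()["contact_force"][2]
def stroke(u,d,off,press=1.2,z0=None,v=0):
    """weight at u, roll it by d (tip moves 2d) starting with tip at u+off"""
    arm.move_straight(P(u+off,v,(z0 or 100)+4),rate=120)
    f0=fz(); z=(z0 or 100)
    while True:
        arm.move_straight(P(u+off,v,z),rate=30)
        if fz()-f0>3: break
        z-=1.0
        assert z>60
    zc=z; arm.move_straight(P(u+off,v,zc-press),rate=30); f1=fz()-f0
    arm.move_straight(P(u+off+2*d,v,zc-press),rate=30); s=arm.sense()
    print("contact z",zc,"F0",round(f1,1),"Fend",np.round(s["contact_force"],1),np.round(s["tool_pos"],1))
    arm.move_straight(P(u+off+2*d,v,zc+25),rate=120)
    return zc
E
python3 - <<'E'
from h import *
sidew(63)
arm.gripper_to(0.5,60)
R=min((Rt(MY+np.pi/2,s) for s in(1,-1)),key=lambda R:np.linalg.norm((lambda a:9 if a is None else a-arm.sense()["qpos"])(arm.solve_ik(P(71,0,120),R))))
print(np.round(R,2).tolist())
arm.reach(P(71,0,110),R); print(arm.sense()["clock"])
zc=stroke(63,-15,8,z0=86)
print(arm.sense()["clock"])
_,p=sidew(48); save(p,"s1.png",(120,120,370,300),3.2)
E
```

```text
fit u,v,z,yawerr [ 6.1772e+01 -1.2620e+00  3.4152e+01  4.0000e-03] L 112 s 1.41
[[1.0, 0.03, 0.0], [0.03, -1.0, 0.0], [0.0, -0.0, -1.0]]
14.2
contact z 78.0 F0 9.5 Fend [-0.1 -0.7 10.7] [580.5  -9.5  79. ]
18.5667
fit u,v,z,yawerr [ 4.7056e+01 -1.3090e+00  3.4047e+01  4.0000e-03] L 113 s 1.49
```

View pics/s1.png

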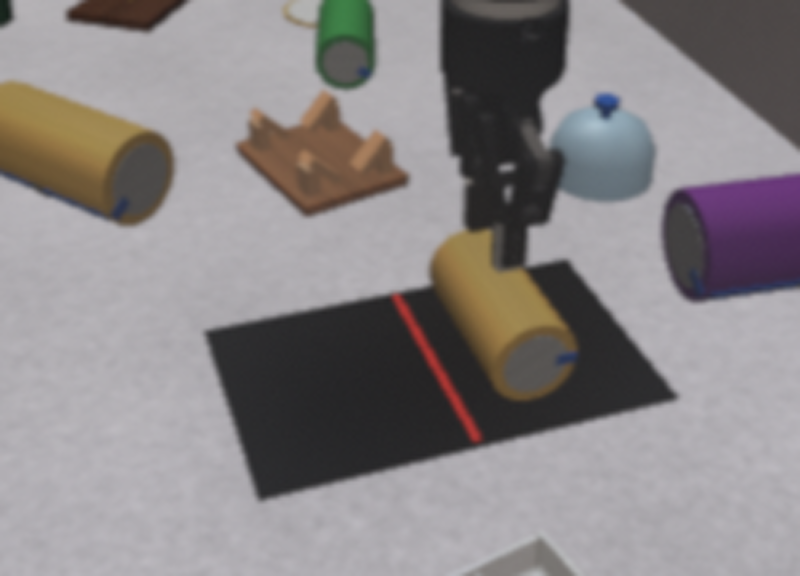

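The weight rolled 14.7 mm and stayed straight, and the tick rose as expected to crop (567,357). I'll continue with the remaining strokes.

```bash
python3 - <<'E'
from h import *
u=47.3
for d in(-16,-16,-15.):
    stroke(u,d,8,z0=81)
    u,p=sidew(u+d); u+=.4
    print(u,arm.sense()["clock"])
save(p,"s2.png",(120,120,370,300),3.2)
E
```

```text
contact z 78.0 F0 11.6 Fend [0.4 0.2 9. ] [562.8 -10.1  78.9]
fit u,v,z,yawerr [ 3.1236e+01 -1.2750e+00  3.4178e+01  8.0000e-03] L 111 s 1.42
31.63637129557019 21.875
contact z 78.0 F0 10.5 Fend [-1.1 -2.  11.8] [547.3 -10.6  78.9]
fit u,v,z,yawerr [ 1.5363e+01 -1.3130e+00  3.4191e+01  6.0000e-03] L 111 s 1.43
15.762575454667816 25.1417
contact z 78.0 F0 10.6 Fend [ 0.6 -0.8 12.5] [533.5 -11.   79. ]
fit u,v,z,yawerr [ 5.2400e-01 -1.0160e+00  3.4116e+01  4.0000e-03] L 112 s 1.46
0.9241765646778005 28.3417
```

View pics/s2.png

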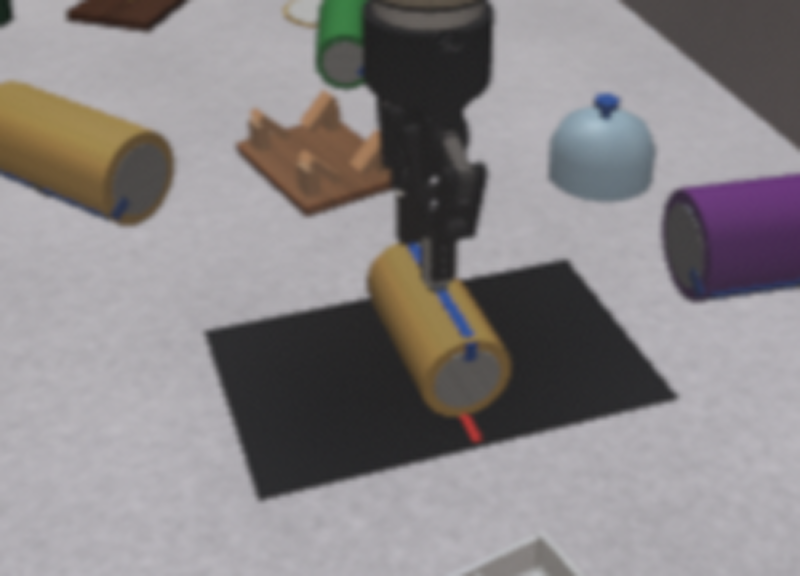

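It's on the line with the stripe nearly up, running (440,290)–(470,333). I'll raise the arm clear and measure the stripe angle.

```bash
python3 - <<'E'
from h import *
s=arm.sense()["tool_pos"]
arm.move_straight([s[0],s[1],170],rate=150)
u,p=sidew(1)
for n in("side","top"):
    if n=="top": p=cams.get_image(n)
    W=world(p);f=p["frame"].astype(int);D=W[...,:2]-M
    U=D@ex;V=D@ey
    m=(W[...,2]>50)&(W[...,2]<75)&(abs(U)<40)&(abs(V)<70)&(f[...,2]-f[...,0]>40)
    if n=="side": m&=V>-55
    print(n,m.sum(),np.median(U[m]),np.median(W[m][:,2]) , "ang",np.median(np.arctan2(U[m]-u,W[m][:,2]-34)) if m.any() else 0)
print(arm.sense()["clock"])
E
```

```text
fit u,v,z,yawerr [ 6.2300e-01 -8.3400e-01  3.4175e+01  3.0000e-03] L 112 s 1.36
side 73 2.9103174849046813 64.85006356728279 ang 0.0749190684745796
top 29 4.137668555204697 64.42454257603751 ang 0.10866726692422132
29.0417
```

Position is 0.6 mm off the line, the stripe about 0.1 rad from vertical and the axis 0.003 rad off, all well within tolerance. Handing in.

```bash
python3 -c "
from h import *
print(arm.sign_off())"
```

```text
the job is handed in; nothing more can be done
None
```

The job is handed in: the brass weight was set down 63 mm to the far side of the red line and rolled to it by fingertip pushes on its top, ending about 0.6 mm off the line with its axis within 0.01 rad of the line and the stripe about 0.1 rad from straight up; I kept the arm clear of the parts box, dome and loupe, and the judge's verdict was not shown.

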